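# Find the hidden catch and draw out the cassette drawer

## Task

The humidity cassette of the small display case is due for changing, but its drawer has no handle: the hidden catch is one of the five flush wooden tiles along the front of the deck, and they all look alike. Feel for it by pressing tile after tile with your fingertips until one gives and the drawer springs part-way open, then draw the drawer fully out by a fingertip behind its front, without gripping it. Leave the cassette lying in the open drawer, and do not pick up or shift anything else.

Things in the scene. Friction and masses are not known exactly. Their poses are not given: they have to be found in the camera images.
- base: Grey base of a small display case, fixed: 250 mm deep (its x), 350 mm wide (its y), top (the deck) 62 mm above the worktop. Origin at the centre of its underside; x points from the front (robot's side) to the back, z up. On the back of the deck stands a clear bonnet over an exhibit (x 0.015 to 0.123, y -0.144 to 0.144, up to z = 0.174). In the middle of the front is the flush drawer.
- tile_row (a point): Centre of the top of the middle tile, base's axes. Five flush, outwardly alike wooden tiles, each 60 x 60 mm, tops level with the deck (62 mm up), are let into the deck along its front with 2 mm joints: their centres lie 62 mm apart along the base's y, at -0.124, -0.062, 0, 0.062, 0.124 from this point. Four are solid, one (any of the five) is the catch.
- catch (a joint): How far the tile that is the catch is pressed in, m: 0 flush, 0.006 fully in. Its spring resists with about 2 N at first and 4 N at the bottom, and lifts it when let go. Between 0.003 and 0.005 it frees the drawer, which springs out at once; a short press is enough.
- drawer (a joint): How far the drawer is out, m: 0 shut (latched), 0.130 fully out at its stop. Freed, it springs out to about 0.06 within 1 s. It stays where it is left; from there it is drawn along -x of the base, towards the robot, against about 1 to 3 N.
- drawer_hook (a point): Middle of the top edge of the inner side of the drawer's front, moving with it, 46 mm above the worktop, base's axes. Drawer shut: at x = -0.113, y = 0 of the base. Behind it (+x) the drawer is empty for 56 mm and 190 mm wide, floor 11.5 mm above the worktop: room for a fingertip. With the drawer at 0.06 the clear gap from the front to the base is 48 mm.
- drawer_face: Grey outer face of the drawer's front, 217 mm wide, 5 mm thick, from 7.5 to 46 mm above the worktop (the whole front is 12 mm thick). It is not to be gripped or pushed: the drawer is drawn from behind its front. This body's origin is the base's origin while the drawer is shut, and moves with the drawer.
- cassette: White slotted conditioning cassette, 62 x 186 x 23 mm, 0.15 to 0.31 kg, lying loose in the drawer behind a low divider; hidden until the drawer is out. It stays in the drawer. Origin at the centre of its underside.
- bone_folder: Pale bone folder, 22 x 140 x 9 mm, lying on the deck behind the tiles. Bystander. Origin at the centre of its underside.
- eraser: Block eraser in a sleeve, 23 x 50 x 13 mm, lying on the deck behind the tiles. Bystander. Origin at the centre of its underside.
- pigment_jar_1: Glass jar with a white screw lid, 48 mm across, 58 mm high, standing to the left of the drawer's way. Bystander. Origin at the centre of its underside.
- thread_spool: Wooden spool of thread, 39 mm across, 58 mm high, standing to the right of the drawer's way. Bystander. Origin at the centre of its underside.
- masking_tape: Roll of paper tape lying flat, 94 mm across, 19 mm high, right of the base. Bystander. Origin at the centre of its underside.
- dropper_bottle: Amber dropper bottle, 37 mm across, 108 mm high, left of the base. Bystander. Origin at the centre of its underside.
- card_box: Small carton, 50 x 91 x 32 mm, left of the base. Bystander. Origin at the centre of its underside.

How it is judged:
By the outcome, as a careful person would: the job done as asked, in the order asked, and still so for the second after the job is handed in, with the robot touching nothing.
It also fails if it takes over 58 s, if anything falls off the work surface, if the arm or the gripper's body presses on something with over 40 N, if the wrist force passes 120 N, or if a joint passes its speed limit or range.

## Robot

A 6-joint arm with a two-finger parallel gripper is mounted at the origin on a cart in front of the work surface, level with it; the furniture and walls round the work are solid. World frame = base frame: x ahead of the robot, y to its left, z up, the work surface at z = 0. Lengths are in mm, angles in rad, forces in N, time in s.
With the tool pointing down it reaches from about 350 to 850 mm from the base axis. Payload 8.1 kg.
Tool frame: the origin (TCP) lies midway between the tips of the shut fingers; the grasp point (between the pads) lies 19 mm behind it; z points along the fingers, y is the direction in which the jaws open and shut (so a half turn about z gives the same grasp; the last joint's range is limited). The gripper opens to 85 mm and grips with 20 to 120 N. Pads are 22 mm wide; open, the fingers measure 114 mm over their backs; the gripper's body (76 mm by 85 mm) begins 54 mm behind the grasp point. The pads swing forward as they close: fully open they stand 13 mm farther back than shut.
Start: joints at [-0.085, 0.13, 1.488, -0, 1.523, -0.085], TCP at [600.004, 0.022, 231.292] pointing down, gripper open.
Joint ranges: [-2.96, 2.96], [-0.89, 2.26], [0.02, 2.5], [-1.34, 4.48], [0, 2.73], [-2.66, 2.66]. Speed limits (rad/s): [2.39, 2.39, 2.79, 3.14, 3.14, 3.14].

## Interface

Orientations are given as a unit quaternion [w, x, y, z].
In Python, from station import arm, imaging gives the robot as it stands.
- The arm moves only by the tool jog_arm, never from a script. Its argument "increments" is one flat list of numbers, 7 for each row, row after row: the turn, a rotation vector about the tool's x, y, z in degrees, then the shift along the tool's x, y, z in mm, then the finger opening in mm, from 0 to 85.4. In form: [wx, wy, wz, dx, dy, dz, gripper, wx, wy, wz, dx, dy, dz, gripper, ...]. A call has exactly 5 rows; each row shifts and turns the pose as measured when the row begins, along the tool's axes as they then stand; what a row does not reach is not made up. A row lasts 1/12 s, in which the tool goes at most 41.7 mm and 7.16 degrees, less where a joint would pass 70% of its speed; a pose out of reach is approached as far as the arm can. A call with a gripper value outside its range is refused whole. The fingers move at their own pace and stop on an object; "squeeze" is the grip in N (left out, the last holds). Time passes only in rows, so rows that do not move let the fingers close, or fill a call up. It gives the time, the measured TCP pose, the force and the opening at its end, in the units of the state.
- arm.get_obs(): the state, without advancing time (a new reading comes with each control period).
- imaging.read_camera(name): name is "scene" or "side" or "wrist"; returns a dict with "pixels" (420x560x3 uint8, blue, green, red), "K" (3x3 intrinsics, pixels), "world_from_camera" (4x4, takes a point from camera to world coordinates); the wrist camera has in their place "hand_eye" (4x4, takes a point from camera to tool coordinates, whose origin is the TCP and whose axes are the flange's). Camera axes: x right, y down, z forward; pixel columns grow to the right and rows downward; lengths in mm; the calibration is good to about 2 mm. A picture is of the moment at which its call begins: read the wrist's pose just before it. There is no depth.
- arm.job_done(): hands the job in, once; it reports no verdict.
The state is a dict: "t": time; "joint_pos": joint angles; "joint_velocities": joint speeds; "effort": joint torques, N m; "position": TCP position; "tcp_rot": TCP orientation; "force": force on the tool from outside, world axes, zero at the start; "ft_torque": the same for the moment, N m; "gripper_width": finger opening in mm.
Only numpy, scipy, OpenCV 4.12 (cv2) and the standard library are available. Lean on these libraries where they do the work, as an engineer would, in place of code of your own. Each camera call takes 0.05 s, during which the arm holds its last target. There are 200 camera calls.

## Working session

There is one attempt and no reset: what is moved stays moved. The work goes in short steps, Python scripts to look and compute and a tool call to move; the robot and the scene stay as the last step left them, time stands still between calls to the robot, and variables do not carry over. Pictures are saved under pics/ and viewed, about 8 in all and at most 12, crops included, and the job is handed in when it is done.

Besides the shell and the picture viewer there is one more tool, called after ">>>" as name(argument=value, ...), one argument or row to a line, values as JSON. jog_arm: Moves the arm, as the interface text tells. Its arguments: {"type":"object","properties":{"increments":{"type":"array","items":{"type":"number"}},"squeeze":{"type":"number"}},"required":["increments"]}

```bash
ls; mkdir -p pics; cat > h.py <<'E'
import numpy as np, cv2
from station import arm, imaging
from scipy.spatial.transform import Rotation as R
def cam(n):
    o=arm.get_obs(); c=imaging.read_camera(n)
    if n=='wrist':
        T=np.eye(4); w,x,y,z=o['tcp_rot']; T[:3,:3]=R.from_quat([x,y,z,w]).as_matrix(); T[:3,3]=o['position']
        M=T@np.array(c['hand_eye'])
    else: M=np.array(c['world_from_camera'])
    return c['pixels'],np.array(c['K']),M
def ray(K,M,p,z):
    d=M[:3,:3]@np.linalg.solve(K,[p[0],p[1],1.]); o=M[:3,3]
    return o+d*(z-o[2])/d[2]
def proj(K,M,P):
    q=np.linalg.inv(M)@np.append(P,1); u=K@q[:3]; return u[:2]/u[2]
E
python3 - <<'E'
from h import *
a=[cam(n) for n in ('scene','side','wrist')]
for n,c in zip('abc',a): cv2.imwrite(f'pics/{n}.png',c[0]); np.savez(f'pics/{n}.npz',p=c[0],K=c[1],M=c[2]); print(c[2].round(2).tolist())
print(arm.get_obs())
E
```

```text
pics
[[0.85, -0.27, 0.46, 74.7], [-0.53, -0.42, 0.73, -923.25], [-0.01, -0.86, -0.5, 613.51], [0.0, 0.0, 0.0, 1.0]]
[[1.0, 0.04, -0.04, 592.18], [0.06, -0.56, 0.83, -963.8], [0.01, -0.83, -0.56, 657.54], [0.0, 0.0, 0.0, 1.0]]
[[1.0, -0.0, -0.0, 600.02], [-0.0, -0.96, -0.28, 71.0], [-0.0, 0.28, -0.96, 373.75], [0.0, 0.0, 0.0, 1.0]]
{'t': 0.15, 'joint_pos': array([-8.54112135e-02,  1.30987297e-01,  1.48906317e+00, -5.40814557e-06,
        1.52300255e+00, -8.53866465e-02]), 'joint_velocities': array([-0.00029271, -0.00027546, -0.00411907, -0.00170075,  0.00124032,
        0.0017584 ]), 'effort': array([ 1.01583330e-03, -5.70061326e+01, -5.01160097e+01, -1.39109225e-04,
        9.69119486e-03, -7.10949371e-05]), 'position': array([5.99562531e+02, 5.10922381e-02, 2.30466946e+02]), 'tcp_rot': array([-5.56735350e-04,  7.07115186e-01,  7.07098000e-01, -4.72462288e-04]), 'force': array([-0.78836591,  0.77420395,  0.41617696]), 'ft_torque': array([ 0.01853054,  0.0243109 , -0.00446998]), 'gripper_width': 85.71613419096118}
```

View pics/a.png

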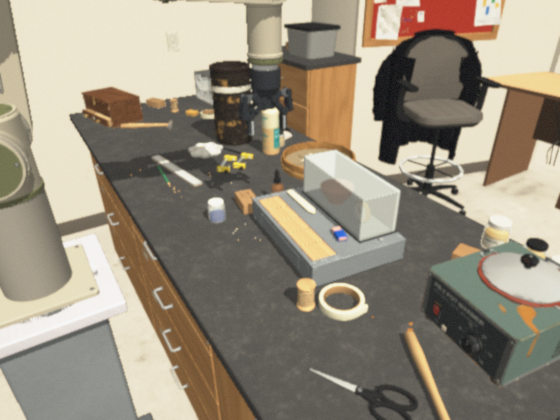

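View pics/c.png

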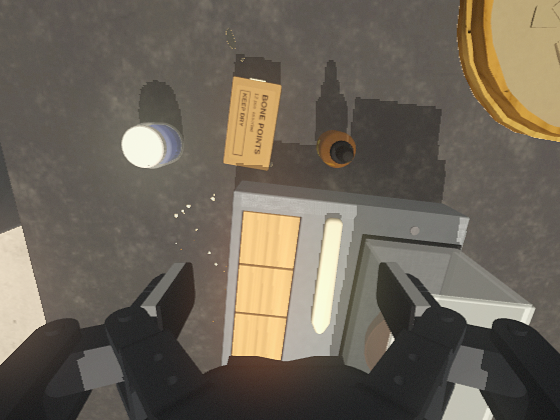

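The scene view shows the case, with its tile strip from about (255,198) to (330,258) and nothing in front of it. The wrist view shows the left part of the strip, at about (240-300, 210-360), plus the jar, carton and bottle.

```bash
python3 - <<'E'
from h import *
for n in 'abc':
    f=np.load(f'pics/{n}.npz'); p,K,M=f['p'],f['K'],f['M']
    h=cv2.cvtColor(p,cv2.COLOR_BGR2HSV)
    m=cv2.inRange(h,(10,50,120),(28,190,255))
    m=cv2.morphologyEx(m,cv2.MORPH_CLOSE,np.ones((3,3)))
    cs,_=cv2.findContours(m,0,2)
    for c in sorted(cs,key=cv2.contourArea)[-7:]:
        q=np.array([ray(K,M,x,62)[:2] for x in c[:,0]],np.float32)
        if cv2.contourArea(c)<60 or abs(q[:,0]-600).max()>400: continue
        r=cv2.minAreaRect(q); print(n,cv2.contourArea(c),cv2.boundingRect(c),np.round(r[0],1),np.round(r[1],1),round(r[2],1))
E
```

```text
a 1000.0 (318, 282, 46, 39) [ 487.6 -457.1] [105.7  82.7] 38.8
a 1677.0 (259, 196, 77, 65) [ 564.3 -178.6] [312.5  63.3] 83.3
c 178.5 (311, 218, 31, 106) [637.1 -92.8] [131.4  17.3] 77.4
c 198.0 (321, 140, 28, 28) [645.9  34.9] [16.5 32.2] 42.3
c 512.5 (210, 246, 20, 76) [ 524.1 -108.8] [96.3 18.7] 83.3
c 680.5 (364, 320, 27, 50) [ 708.7 -189.7] [71.2 26.5] 84.0
c 4149.0 (223, 76, 59, 95) [565.8  65.8] [84.  51.3] 82.5
c 7759.0 (231, 210, 69, 150) [ 574.9 -115.8] [185.1  62.5] 83.3
c 10736.0 (458, 0, 102, 142) [808. 109.] [ 89.5 143.7] 14.0
```

View pics/b.png

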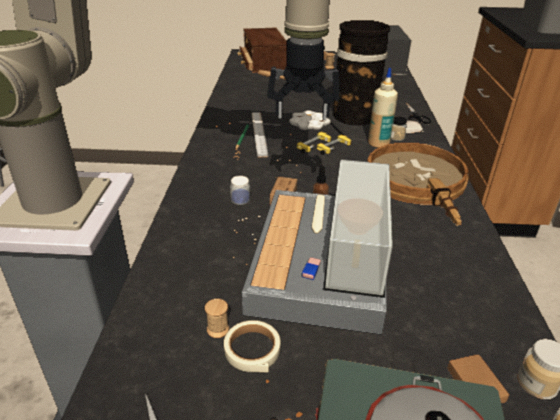

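The side view shows the strip clear, with the folder and eraser behind it and the spool at (217,318). The row centre comes out near (566,-179) and the base yaw near -6.7°. I'll shut the fingers, move over the leftmost tile and turn the jaws along the base's y.

>>> jog_arm(
  increments=[0,0,-5.5,-11,-4,0,0,0,0,-5.5,-11,-4,0,0,0,0,-5.5,-11,-4,0,0,0,0,-5.5,-11,-4,0,0,0,0,-5.5,-11,-4,0,0],
  squeeze=20,
)

```text
t: 0.57
position: [589.2, -56.3, 228.1]
tcp_rot: [-0.003, 0.51, 0.86, -0.001]
force: [0.0, -0.5, -0.2]
gripper_width: 25.6
```

>>> jog_arm(
  increments=[0,0,-5.5,0,0,13,0,0,0,-5.5,0,0,13,0,0,0,-5.5,0,0,13,0,0,0,-5.5,0,0,13,0,0,0,-5.5,0,0,13,0],
)

```text
t: 0.98
position: [590.3, -60.0, 163.5]
tcp_rot: [-0.0, 0.281, 0.96, -0.0]
force: [-1.3, 0.4, 1.1]
gripper_width: 0.2
```

>>> jog_arm(
  increments=[0,0,-5.5,0,0,11,0,0,0,-5.5,0,0,11,0,0,0,-5.5,0,0,11,0,0,0,-5.5,0,0,11,0,0,0,-5.5,0,0,11,0],
)

```text
t: 1.4
position: [588.2, -59.8, 103.0]
tcp_rot: [-0.003, 0.032, 0.999, 0.0]
force: [-0.4, -0.2, 0.2]
gripper_width: -0.1
```

```bash
cat > s.py <<'E'
from h import *
import sys
# how far to go (tool axes, mm / deg) to base-frame offset from the row centre
C=np.array([566.,-179.,62.]); yaw=np.radians(-6.7)
B=np.array([[np.cos(yaw),-np.sin(yaw),0],[np.sin(yaw),np.cos(yaw),0],[0,0,1]])
def go(off):
    o=arm.get_obs(); w,x,y,z=o['tcp_rot']; Rt=R.from_quat([x,y,z,w]).as_matrix()
    goal=np.column_stack([-B[:,0],B[:,1],[0,0,-1]])
    if np.linalg.det(goal)<0: raise SystemExit
    print('pos',o['position'].round(1),'f',o['force'].round(1),'w',round(o['gripper_width'],1),'t',o['t'])
    print('shift',(Rt.T@(C+B@off-o['position'])).round(1),'rot',np.degrees(R.from_matrix(Rt.T@goal).as_rotvec()).round(2))
E
python3 - <<'E'
from s import *
go([0,124,8])
p,K,M=cam('wrist'); cv2.imwrite('pics/d.png',p); np.savez('pics/d.npz',p=p,K=K,M=M)
E
```

```text
pos [588.2 -59.8 103. ] f [-0.4 -0.2  0.2] w -0.1 t 1.4
shift [ 7.8  3.4 33. ] rot [ 0.01 -0.3   3.03]
```

View pics/d.png

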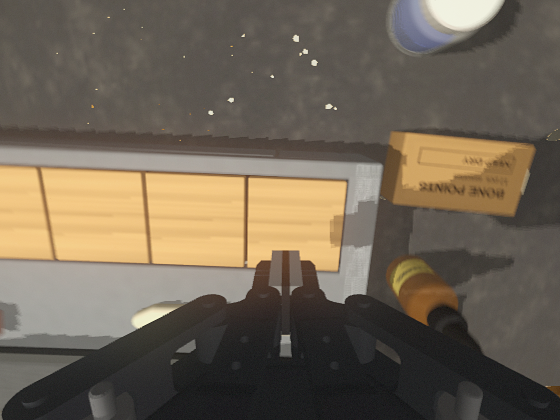

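The tiles show well: the end tile spans about (247,178)-(348,180)-(338,271)-(247,264), and the bottle is at (430,290). I'll use this close view to refine the row.

```bash
python3 - <<'E'
from h import *
f=np.load('pics/d.npz');K,M=f['K'],f['M']
g=lambda u,v,z=62:ray(K,M,(u,v),z)[:2].round(1)
for p in [(348,180),(338,271),(247,177),(246,264),(145,172),(150,263),(40,167),(53,260),(384,163)]: print(p,g(*p))
print('deck edge front',g(200,160),g(384,163),'bottle',g(405,265,0),g(470,350,108))
E
```

```text
(348, 180) [554.4 -20.6]
(338, 271) [614.6 -27.7]
(247, 177) [548.6 -81.3]
(246, 264) [605.7 -87.6]
(145, 172) [ 541.7 -141.9]
(150, 263) [ 601. -150.]
(40, 167) [ 534.7 -203.9]
(53, 260) [ 594.8 -212.6]
(384, 163) [545.5   0.8]
deck edge front [ 536.7 -108.1] [545.5   0.8] bottle [645.2  40.3] [641.8  35. ]
```

>>> jog_arm(
  increments=[0,0,1.5,4,3,7,0,0,0,1.5,3,2,7,0,0,0,0,0,0,7,0,0,0,0,0,0,7,0,0,0,0,0,0,5,0],
)

```text
t: 1.87
position: [578.6, -53.3, 65.2]
tcp_rot: [-0.005, 0.063, 0.998, 0.0]
force: [-0.1, -0.2, -0.6]
gripper_width: 0.0
```

>>> jog_arm(
  increments=[0,0,0,0,0,2,0,0,0,0,0,0,2,0,0,0,0,0,0,2,0,0,0,0,0,0,2,0,0,0,0,0,0,1,0],
)

```text
t: 2.28
position: [578.7, -53.3, 62.3]
tcp_rot: [-0.005, 0.064, 0.998, 0.0]
force: [-0.5, -0.9, 0.2]
gripper_width: -0.2
```

>>> jog_arm(
  increments=[0,0,0,0,0,2,0,0,0,0,0,0,2,0,0,0,0,0,0,2,0,0,0,0,0,0,2,0,0,0,0,0,0,2,0],
)

```text
t: 2.7
position: [579.1, -53.3, 62.0]
tcp_rot: [-0.006, 0.065, 0.998, 0.0]
force: [-10.6, 0.2, 18.5]
gripper_width: -0.4
```

Solid: 18 N with no give. Next tile.

>>> jog_arm(
  increments=[0,0,0,0,0,-8,0,0,0,0,0,-22,0,0,0,0,0,0,-22,0,0,0,0,0,0,-18,0,0,0,0,0,0,0,3,0],
)

```text
t: 3.12
position: [574.0, -116.4, 71.0]
tcp_rot: [-0.002, 0.064, 0.998, -0.0]
force: [0.3, -0.8, -0.3]
gripper_width: -0.0
```

>>> jog_arm(
  increments=[0,0,0,0,0,3,0,0,0,0,0,0,2,0,0,0,0,0,0,2,0,0,0,0,0,0,2,0,0,0,0,0,0,2,0],
)

```text
t: 3.53
position: [574.9, -116.0, 61.9]
tcp_rot: [-0.002, 0.065, 0.998, -0.001]
force: [-17.6, -1.0, 35.1]
gripper_width: -0.1
```

Solid as well. On to the middle tile, with smaller steps.

>>> jog_arm(
  increments=[0,0,0,0,0,-8,0,0,0,0,0,-22,0,0,0,0,0,0,-22,0,0,0,0,0,0,-18,0,0,0,0,0,0,0,3,0],
)

```text
t: 3.95
position: [568.9, -174.7, 69.1]
tcp_rot: [-0.001, 0.061, 0.998, -0.001]
force: [0.3, 0.2, -0.5]
gripper_width: -0.0
```

>>> jog_arm(
  increments=[0,0,0,0,0,3,0,0,0,0,0,0,2,0,0,0,0,0,0,1.5,0,0,0,0,0,0,1.5,0,0,0,0,0,0,1.5,0],
)

```text
t: 4.37
position: [569.0, -173.1, 62.0]
tcp_rot: [-0.002, 0.06, 0.998, -0.002]
force: [-8.1, -3.0, 14.7]
gripper_width: 0.1
```

Solid again.

>>> jog_arm(
  increments=[0,0,0,0,0,-8,0,0,0,0,0,-22,0,0,0,0,0,0,-22,0,0,0,0,0,0,-22,0,0,0,0,0,0,0,3,0],
)

```text
t: 4.78
position: [563.3, -234.4, 69.3]
tcp_rot: [-0.001, 0.056, 0.998, -0.002]
force: [0.3, -0.3, -0.2]
gripper_width: 0.1
```

>>> jog_arm(
  increments=[0,0,0,0,0,3,0,0,0,0,0,0,2,0,0,0,0,0,0,1.5,0,0,0,0,0,0,1.5,0,0,0,0,0,0,1.5,0],
)

```text
t: 5.2
position: [563.6, -232.2, 62.0]
tcp_rot: [-0.002, 0.055, 0.999, -0.003]
force: [-8.5, -1.8, 13.5]
gripper_width: 0.2
```

Solid, so the last tile should be the catch. I'll press it to check.

>>> jog_arm(
  increments=[0,0,0,0,0,-8,0,0,0,0,0,-23,0,0,0,0,0,0,-23,0,0,0,0,0,0,-24,0,0,0,0,0,0,0,3,0],
)

```text
t: 5.62
position: [558.5, -297.7, 69.9]
tcp_rot: [-0.001, 0.05, 0.999, -0.003]
force: [-0.1, 0.5, -0.1]
gripper_width: -0.1
```

>>> jog_arm(
  increments=[0,0,0,0,0,3,0,0,0,0,0,0,2,0,0,0,0,0,0,1.5,0,0,0,0,0,0,1.5,0,0,0,0,0,0,1.5,0],
)

```text
t: 6.03
position: [559.3, -295.0, 60.0]
tcp_rot: [-0.001, 0.049, 0.999, -0.003]
force: [-3.1, -1.8, 4.5]
gripper_width: -0.3
```

It gives: z is 60.0 at about 4 N. I'll press on to roughly 57.

>>> jog_arm(
  increments=[0,0,0,0,0,1.5,0,0,0,0,0,0,1.5,0,0,0,0,0,0,1.5,0,0,0,0,0,0,1.5,0,0,0,0,0,0,1.5,0],
)

```text
t: 6.45
position: [559.8, -294.8, 55.8]
tcp_rot: [-0.001, 0.048, 0.999, -0.004]
force: [-10.4, 3.1, 20.1]
gripper_width: -0.1
```

Bottomed out. I'll lift off, head back over the middle and look.

>>> jog_arm(
  increments=[0,0,0,0,0,-10,0,0,0,0,0,0,-25,0,0,0,0,0,10,-25,0,0,0,0,0,30,-20,0,0,0,0,0,30,0,0],
)

```text
t: 6.87
position: [565.2, -224.7, 135.9]
tcp_rot: [-0.002, 0.051, 0.999, -0.002]
force: [0.8, -0.1, 0.5]
gripper_width: 0.0
```

>>> jog_arm(
  increments=[0,0,-1.5,15,30,0,0,0,0,0,15,25,0,0,0,0,0,10,0,0,0,0,0,0,0,0,0,0,0,0,0,0,0,0,0],
)

```text
t: 7.28
position: [531.4, -155.8, 137.1]
tcp_rot: [-0.0, 0.034, 0.999, 0.001]
force: [1.5, -0.5, -0.4]
gripper_width: 0.0
```

```bash
sed -i 's/566.,-179./567.5,-177.5/; s/-6.7/-6.4/' s.py; python3 - <<'E'
from s import *
go([-60,0,80])
p,K,M=cam('wrist'); cv2.imwrite('pics/e.png',p); np.savez('pics/e.npz',p=p,K=K,M=M)
E
```

```text
pos [ 531.4 -155.8  137.1] f [ 1.5 -0.5 -0.4] w 0.0 t 7.2833
shift [ 22.4 -16.6  -4.9] rot [ 0.09 -0.03  2.48]
```

View pics/e.png

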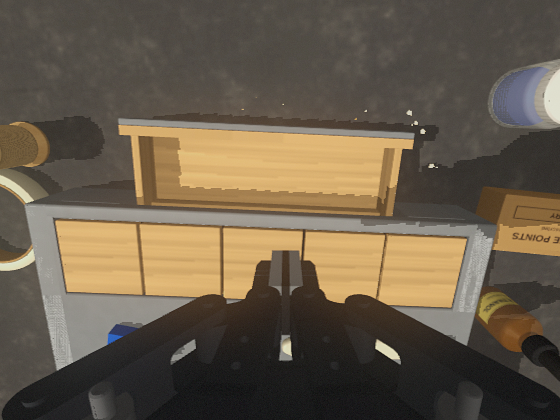

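The drawer has sprung open. Its front's inner top edge runs from about (137,136) to (412,148), and the deck's front edge from (30,205) to (490,222).

```bash
python3 - <<'E'
from s import *
f=np.load('pics/e.npz');K,M=f['K'],f['M']
b=lambda u,v,z:(B.T@(ray(K,M,(u,v),z)-C)).round(1)
print('hook edge',[b(*p,46) for p in [(118,135),(270,141),(413,148)]])
print('outer',[b(*p,46) for p in [(120,119),(413,135)]])
print('deck edge',[b(*p,62) for p in [(30,205),(150,206),(300,213),(490,222)]])
print('tiles',[b(*p,62) for p in [(54,219),(66,292),(468,237),(453,308),(222,226),(303,231)]])
E
```

```text
hook edge [array([ -93. , -108.8,  -16. ]), array([-93.5,   3. , -16. ]), array([-92.9, 109.6, -16. ])]
outer [array([-104.4, -106.1,  -16. ]), array([-102.3,  108.1,  -16. ])]
deck edge [array([ -41.3, -170.1,    0. ]), array([-44.3, -82.6,   0. ]), array([-43.7,  27.3,   0. ]), array([-42.7, 168.9,   0. ])]
tiles [array([ -31.3, -154.4,    0. ]), array([  29.9, -155.1,    0. ]), array([-30.2, 155. ,   0. ]), array([ 31.4, 155.8,   0. ]), array([-31.1, -30.2,   0. ]), array([-29.7,  30.4,   0. ])]
```

>>> jog_arm(
  increments=[0,0,1.2,15,-8,0,0,0,0,1.2,15,-8,0,0,0,0,0,0,0,15,0,0,0,0,0,0,15,0,0,0,0,0,0,0,0],
)

```text
t: 7.75
position: [502.4, -173.8, 106.8]
tcp_rot: [0.001, 0.058, 0.998, 0.0]
force: [0.4, -0.4, -1.6]
gripper_width: 0.0
```

```bash
python3 -c "
from s import *
go([-68,0,-34])"
```

```text
pos [ 502.4 -173.8  106.8] f [ 0.4 -0.4 -1.6] w 0.0 t 7.75
shift [ 3.1  3.5 78.8] rot [ 0.06  0.15 -0.26]
```

>>> jog_arm(
  increments=[0,0,0,3,3,12,0,0,0,0,0,0,14,0,0,0,0,0,0,14,0,0,0,0,0,0,14,0,0,0,0,0,0,10,0],
)

```text
t: 8.17
position: [503.5, -173.1, 42.5]
tcp_rot: [0.004, 0.06, 0.998, -0.0]
force: [-0.1, 0.5, -0.4]
gripper_width: -0.0
```

>>> jog_arm(
  increments=[0,0,0,0,0,8,0,0,0,0,0,0,7,0,0,0,0,0,0,0,0,0,0,0,3,0,0,0,0,0,0,3,0,0,0],
)

```text
t: 8.58
position: [496.8, -171.9, 23.7]
tcp_rot: [0.002, 0.06, 0.998, 0.001]
force: [-0.7, -0.1, 0.0]
gripper_width: 0.1
```

```bash
python3 -c "
from s import *
go([-82,0,-34])"
```

```text
pos [ 496.8 -171.9   23.7] f [-0.7 -0.1  0. ] w 0.1 t 8.5833
shift [11.1  2.2 -4.4] rot [ 0.07  0.26 -0.46]
```

>>> jog_arm(
  increments=[0,0,-0.4,4,1,-3,0,0,0,0,4,0,0,0,0,0,0,4,0,0,0,0,0,0,4,0,0,0,0,0,0,4,0,0,0],
)

```text
t: 9.0
position: [477.5, -169.2, 29.9]
tcp_rot: [0.005, 0.056, 0.998, -0.0]
force: [2.4, 0.1, -1.6]
gripper_width: -0.1
```

>>> jog_arm(
  increments=[0,0,0,4,0,0,0,0,0,0,4,0,0,0,0,0,0,4,0,0,0,0,0,0,4,0,0,0,0,0,0,4,0,0,0],
)

```text
t: 9.42
position: [456.2, -166.9, 30.4]
tcp_rot: [0.007, 0.056, 0.998, -0.001]
force: [2.6, -0.0, -0.0]
gripper_width: 0.0
```

```bash
python3 -c "
from s import *
go([-152,0,-34])"
```

```text
pos [ 456.2 -166.9   30.4] f [ 2.6 -0.  -0. ] w 0.0 t 9.4167
shift [40.3  1.8  1.9] rot [-0.04  0.75 -0.03]
```

It's drawing at about 2.5 N with roughly 40 mm left.

>>> jog_arm(
  increments=[0,0.4,0,4,0,0,0,0,0,0,4,0,0,0,0,0,0,4,0,0,0,0,0,0,4,0,0,0,0,0,0,4,0,0,0],
)

```text
t: 9.83
position: [434.4, -164.4, 30.4]
tcp_rot: [0.003, 0.056, 0.998, -0.0]
force: [2.1, 0.7, -0.7]
gripper_width: 0.1
```

>>> jog_arm(
  increments=[0,0.4,0,4,0,0,0,0,0,0,4,0,0,0,0,0,0,3,0,0,0,0,0,0,3,0,0,0,0,0,0,2,0,0,0],
)

```text
t: 10.25
position: [418.3, -162.7, 30.8]
tcp_rot: [0.001, 0.056, 0.998, -0.001]
force: [22.3, -1.0, -16.6]
gripper_width: 0.2
```

>>> jog_arm(
  increments=[0,0,0,1.5,0,0,0,0,0,0,1.5,0,0,0,0,0,0,1.5,0,0,0,0,0,0,1.5,0,0,0,0,0,0,1.5,0,0,0],
)

```text
t: 10.67
position: [418.6, -163.1, 32.5]
tcp_rot: [0.011, 0.057, 0.998, -0.002]
force: [10.9, -0.2, -7.9]
gripper_width: -0.2
```

The stop is reached: force is up and there's no further motion. I'll back off the front, lift clear and check.

>>> jog_arm(
  increments=[0,0,0,-4,0,0,0,0,0,0,-4,0,0,0,0,0,0,-2,0,0,0,0,0,0,0,0,0,0,0,0,0,0,0,-5,0],
)

```text
t: 11.08
position: [426.9, -163.7, 36.5]
tcp_rot: [0.009, 0.057, 0.998, -0.002]
force: [0.1, -0.2, -0.3]
gripper_width: -0.0
```

>>> jog_arm(
  increments=[0,0,0,0,0,-12,0,0,0,0,0,0,-20,0,0,0,0,0,0,-25,0,0,0,0,0,0,-30,0,0,0,0,0,0,-30,0],
)

```text
t: 11.5
position: [418.1, -160.3, 150.7]
tcp_rot: [0.001, 0.057, 0.998, 0.002]
force: [0.6, -0.3, -0.1]
gripper_width: -0.0
```

>>> jog_arm(
  increments=[0,0,0,0,0,-20,0,0,0,0,0,0,-20,0,0,0,0,0,0,-10,0,0,0,0,0,0,0,0,0,0,0,0,0,0,0],
)

```text
t: 11.92
position: [419.8, -161.9, 211.7]
tcp_rot: [0.005, 0.057, 0.998, -0.001]
force: [-0.7, -0.9, -0.6]
gripper_width: -0.3
```

```bash
python3 - <<'E'
from s import *
go([0,0,0])
w,Kw,Mw=cam('wrist'); s,K,M=cam('side'); a,_,_=cam('scene')
np.savez('pics/f.npz',K=Kw,M=Mw)
np.savez('pics/fs.npz',p=s,K=K,M=M)
cv2.imwrite('pics/f.png',w)
def z(i,x,y): return cv2.resize(i[y:y+210,x:x+280],(800,600))
cv2.imwrite('pics/g.png',cv2.resize(np.vstack([z(s,160,150),z(a,170,130)]),(400,600)))
E
```

```text
pos [ 419.8 -161.9  211.7] f [-0.7 -0.9 -0.6] w -0.3 t 11.9167
shift [-146.9    1.3  151.3] rot [-0.03  0.6  -0.1 ]
```

View pics/f.png

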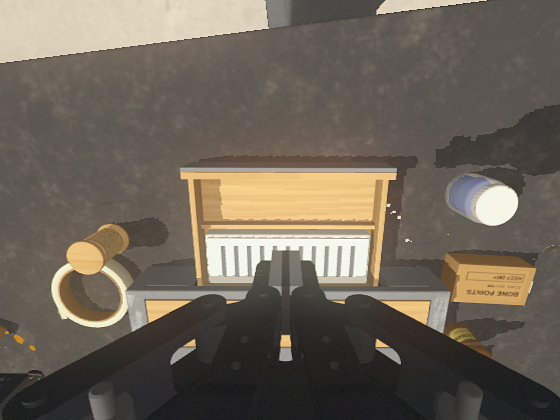

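View pics/g.png

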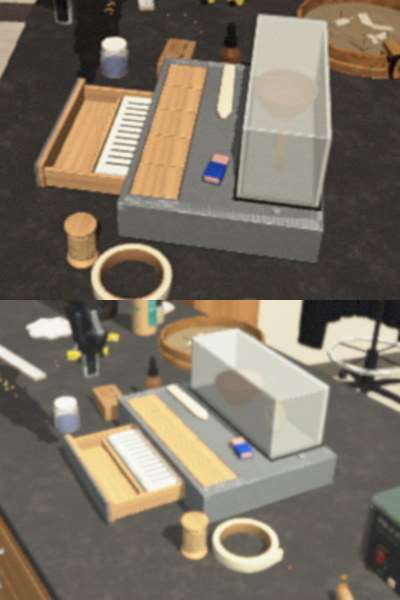

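The drawer is well out, with the white cassette in it at about (205-370, 235-285). The bystanders look untouched. Now a numeric check of the extension and of any shift.

```bash
python3 - <<'E'
from s import *
f=np.load('pics/f.npz');K,M=f['K'],f['M']
b=lambda u,v,z:(B.T@(ray(K,M,(u,v),z)-C)).round(1)
print([b(*p,46) for p in [(181,179),(290,178),(396,178)]],'deck',[b(*p,62) for p in [(160,290),(420,291)]])
o=np.load('pics/b.npz')['p'];n=np.load('pics/fs.npz')['p']
d=cv2.absdiff(o,n).max(2)
for k,(x,y,w,h) in dict(jar=(226,172,30,34),spool=(200,295,35,45),tape=(220,318,65,55),box=(268,175,30,20),bottle=(310,165,22,30),folder=(308,190,22,45),eraser=(298,255,28,28)).items(): print(k,(d[y:y+h,x:x+w]>50).sum())
E
```

```text
[array([-160.1, -107.2,  -16. ]), array([-160.9,    2.8,  -16. ]), array([-160.7,  109.6,  -16. ])] deck [array([ -42.7, -136.4,    0. ]), array([-41. , 142.2,   0. ])]
jar 0
spool 0
tape 0
box 0
bottle 0
folder 0
eraser 0
```

```bash
python3 -c "
from station import arm
print(arm.job_done(), arm.get_obs()['t'])"
```

```text
the job is handed in; nothing more can be done
the job is handed in; nothing more can be done
```

The drawer is fully out, with the cassette lying in it, and the job is handed in (about 12 s of the 58 s used).

- **Finding the catch:** I pressed the tiles with the closed fingertips, starting at the robot's left. The first four were solid, at about 14–35 N; the second took 35 N, harder than it needed. The fifth, at the far right, gave at about 4 N. I pressed it to the bottom, about 6 mm, and the drawer sprang open.
- **Drawing the drawer:** with a fingertip behind its front, it came out at about 2.5 N. At the stop the force rose to about 28 N and the drawer moved no further. I then backed off and lifted clear.
- **Last checks:** the wrist picture puts the drawer about 130 mm out, which is its stop. The cassette is in place, and the tool is about 210 mm up and touching nothing. Comparing the side pictures from before and after showed no change at any of the seven bystander objects.

No check failed or disagreed.

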